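Hold a tube rack in the reader's corner

TASK

Pull the blue tube rack straight up out of its cradle, against the sprung catches that hold it, carry it upright and stand it flat on the rack reader's top. Press it into the corner so that its short end is firmly against the back stop and its long side firmly against the side stop at once, and finish while holding it pressed there with your fingers: do not let go. Leave the other things on the bench where they are.

Things in the scene. Friction and masses are not known exactly. Their poses are not given: they have to be found in the camera images.
- rack_centre (a point): Centre (half-way up, 28 mm above the underside) of the loose blue tube rack with 21 yellow caps on top, about 0.22 kg. 92 mm long (x), 64 mm wide (y), 56 mm high; the caps stand 6 mm higher. The lowest 14 mm are a flange of full size; above it the block is 92 mm long but only 44 mm wide. z is up. The two ends are alike: either may lead. Each end face has a catch groove 18 to 31 mm above the underside.
- rack_grip (a point): Where to grasp the rack: in the middle of its 44 mm wide upper block, 11 mm above rack_centre (39 mm above the underside, 25 mm above the flange), fingers pointing down and closing along the rack's y.
- cradle: Fixed cradle, foot 136 x 80 mm (x, y), origin under its centre on the table. The rack starts in it, on its floor 8 mm up, long axis along x, between white end cheeks (48 mm high, inner faces 47 mm from the centre) and low side rails (15 mm high). A sprung ball in each cheek holds the rack: a straight pull up of 10 to 20 N frees it in the first 10 mm; raised 42 mm it is clear.
- reader: The rack reader: a fixed white box 210 x 190 x 70 mm (x, y, z) with a flat grey top, a dark window in it, and two orange stop bars on the top that make an L-shaped corner. Origin under its centre on the table, z up.
- reader_corner (a point): The reader's inner corner: the point on its top (70 mm above the table) where the inner faces of the two stops would meet; axes as the reader's, 70 mm in x and 60 mm in y from its centre. The rack goes on the -x, -y side: seated, its long axis is along the reader's x and its centre at x = -46, y = -32, z = +28 mm from this point.
- stop_back: The rigid back stop: orange bar 12 mm high above the reader's top, its flat inner face looks along the reader's -x and touches the rack's short end. Origin: on the inner face's lower edge, in the middle of the bar's 88 mm length (along y); 12 mm thick.
- stop_side: The rigid side stop: orange bar 12 mm high above the reader's top, its flat inner face looks along the reader's -y and touches the rack's long side (the flange). Origin: on the inner face's lower edge, in the middle of the bar's 112 mm length (along x); 12 mm thick.
- tip_box: Bystander: navy pipette-tip box with grey lid, 88 x 122 x 65 mm, loose; origin under its centre.
- bottle: Bystander: glass bottle with blue cap, 70 mm across, 150 mm high; origin under its centre.
- tub: Bystander: empty red plastic tub, 140 x 140 x 85 mm; origin under its centre.
- well_rack: Bystander: pink well rack, 85 x 127 x 30 mm; origin under its centre.
- pipette: Bystander: pipette lying on the table, about 270 mm long along its x, 26 mm high; origin on the table near its middle.
- marker: Bystander: red and black marker lying on the table, 125 mm long along its x, 12 mm thick; origin under its centre.
Things that resemble listed ones, but are neither listed nor needed, are in the scene too. What is shaped like the cradle but green is not meant.

How it is judged:
By the outcome, as a careful person would: the job done as asked, in the order asked, and still so for the second after the job is handed in, while the arm keeps its last pose, push and grip.
It also fails if it takes over 61 s, if anything falls off the work surface, if the arm or the gripper's body presses on something with over 40 N, if the wrist force passes 120 N, or if a joint passes its speed limit or range.

ROBOT

A 7-joint arm with a two-finger parallel gripper is mounted at the origin on the work surface. World frame = base frame: x ahead of the robot, y to its left, z up, the work surface at z = 0. Lengths are in mm, angles in rad, forces in N, time in s.
With the tool pointing down it reaches from about 400 to 875 mm from the base axis. Payload 4.4 kg.
Tool frame: the origin (TCP) lies at the very end of the fingers, on their centre line; the grasp point (between the pads) lies 19 mm behind it; z points along the fingers, y is the direction in which the jaws open and shut (so a half turn about z gives the same grasp; the last joint's range is limited). The gripper opens to 85 mm and grips with 20 to 120 N. Pads are 22 mm wide; open, the fingers measure 114 mm over their backs; the gripper's body (76 mm by 85 mm) begins 54 mm behind the grasp point. The pads swing forward as they close: fully open they stand 13 mm farther back than shut.
Start: joints at [-1.409, 0.628, 0.038, 1.517, -0.027, 0.996, -0.02], TCP at [146.767, 633.228, 231.313] pointing down, gripper open.
Joint ranges: [-3.06, 3.06], [-0.37, 2.12], [-1.25, 1.32], [0.18, 2.47], [-1.1, 4.24], [0.23, 1.98], [-2.94, 2.94]. Speed limits (rad/s): [2.57, 2.57, 3.14, 3.14, 3.14, 3.14, 3.14].

INTERFACE

Orientations are given as [roll, pitch, yaw] about the fixed x, y, z axes, in that order (R = Rz(yaw) Ry(pitch) Rx(roll)).
In Python, from cell import ctrl gives the robot as it stands. The module is installed in compiled form; this text tells all that it offers.
- The arm moves only by the shell command python3 -m jog 'ROWS'. ROWS is text: rows parted by semicolons, each of 7 numbers parted by spaces: the shift along the tool's x, y, z in mm, then the turn, a rotation vector about the tool's x, y, z in degrees, then the opening, from -1 (shut) to 1 (fully open). In form: x y z wx wy wz claw; .... A call has 1 to 8 rows; each row is the pose to reach, as a shift and turn from the pose commanded when the call began, along the tool's axes at that moment; what a row does not reach only later rows make up. A row lasts 1/8 s, in which the tool goes at most 62.5 mm and 10.7 degrees, less where a joint would pass 70% of its speed; a pose out of reach is approached as far as the arm can. A call with a gripper value outside its range is refused whole. The fingers move at their own pace and stop on an object; the grip force is fixed at half the most. Time passes only in rows, so rows that repeat a pose let the fingers close. It gives the time, the measured TCP pose, the force and the opening at its end, in the units of the state.
- ctrl.read_state(): the state, without advancing time (a new reading comes with each control period).
- ctrl.get_image(name): name is "side" or "top"; returns a dict with "image" (384x512x3 uint8, red, green, blue), "z_map" (384x512 float32, mm along the optical axis (not along the pixel's ray), 0 where there is no reading), "vertical_fov" (degrees; the focal length in pixels is half the picture's height over the tangent of half this angle, whatever the lens; pixels are square), "cx", "cy" (the principal point, pixels), "extrinsics" (4x4, takes a point from world to camera coordinates). Camera axes: x right, y down, z forward; pixel columns grow to the right and rows downward; lengths in mm; the calibration is good to about 2 mm. A picture is of the moment at which its call begins.
- ctrl.finish_job(): hands the job in, once; it reports no verdict.
The state is a dict: "clock": time; "qpos": joint angles; "qd": joint speeds; "tau": joint torques, N m; "eef_pos": TCP position; "tool_rot": TCP orientation; "force": force on the tool from outside, world axes, zero at the start; "torque": the same for the moment, N m; "width": finger opening in mm.
Only numpy, scipy, OpenCV 4.12 (cv2) and the standard library are available. Lean on these libraries where they do the work, as an engineer would, in place of code of your own. Each camera call takes 0.05 s, during which the arm holds its last target.

## Working session

There is one attempt and no reset: what is moved stays moved. The work goes in short steps, Python scripts to look and compute and a shell command to move; the robot and the scene stay as the last step left them, time stands still between calls to the robot, and variables do not carry over. Pictures are saved under pics/ and viewed, and the job is handed in when it is done.

```bash
mkdir -p pics; ls
python3 - <<'E'
from cell import ctrl
import cv2, numpy as np, pickle
s=ctrl.read_state(); print(s)
for n in("top","side"):
    d=ctrl.get_image(n); cv2.imwrite(f"pics/{n}0.png",d["image"][:,:,::-1]); pickle.dump(d,open(f"pics/{n}0.pkl","wb"))
    print(n,d["vertical_fov"],d["cx"],d["cy"],np.round(d["extrinsics"],3).tolist(),[k for k in d], (d["z_map"]==0).mean())
E
```

```text
pics
{'clock': 0.0, 'qpos': array([-1.40879402,  0.62934731,  0.03844714,  1.51839166, -0.02702329,
        0.99632738, -0.01998232]), 'qd': array([ 2.19394451e-03,  4.29178093e-04,  2.62989239e-04, -1.93249226e-03,
       -7.26001353e-04, -7.25875339e-05, -2.30481465e-04]), 'tau': array([-2.35495845e-04, -5.63413489e+01,  1.22679580e+00, -1.93438286e+01,
        1.11790595e-02,  1.04633532e-02, -1.12299682e-05]), 'eef_pos': array([146.61654427, 632.58232779, 230.3808718 ]), 'tool_rot': array([-3.13963696e+00,  1.01155501e-05,  2.91379064e+00]), 'force': array([0.40658862, 0.06304612, 0.02108341]), 'torque': array([-0.02214126, -0.0380541 ,  0.01063966]), 'width': 85.43927554118665}
top 53.42366475671213 255.0102579920108 186.48180875022473 [[-0.018, -1.0, 0.01, 15.931], [-0.998, 0.017, -0.054, 535.584], [0.054, -0.011, -0.998, 1462.854], [0.0, 0.0, 0.0, 1.0]] ['image', 'z_map', 'vertical_fov', 'cx', 'cy', 'extrinsics'] 0.004124959309895833
side 55.22714721374175 256.92712655522064 188.7008469070807 [[-0.999, -0.043, -0.018, 560.971], [-0.017, 0.697, -0.717, 39.887], [0.044, -0.716, -0.697, 1465.848], [0.0, 0.0, 0.0, 1.0]] ['image', 'z_map', 'vertical_fov', 'cx', 'cy', 'extrinsics'] 0.0038706461588541665
```

View pics/top0.png

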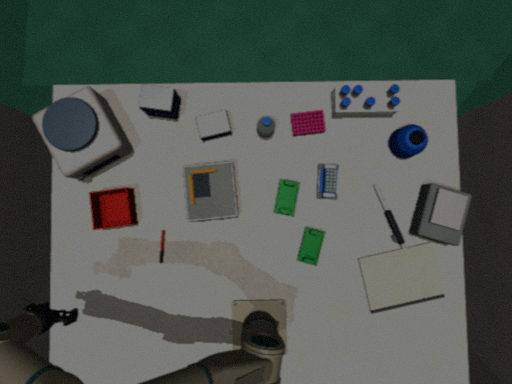

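View pics/side0.png

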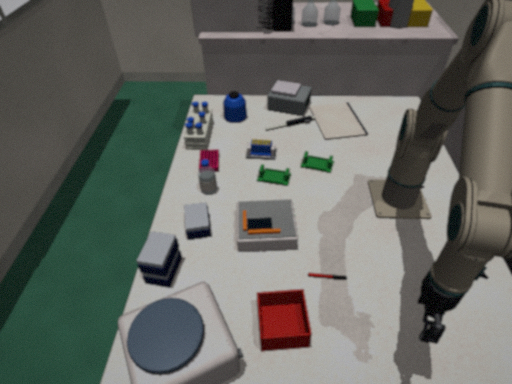

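The top view shows the rack in its white cradle at about (328,181). The reader is at (211,190), with orange bars along its upper-left part. Things that could be taken for the rack or cradle: the green cradles (287,197) and (311,246), the pink well rack (308,123) and the blue-capped rack at upper right (365,100). Only (328,181) fits: blue block, yellow caps, white cheeks. I'll check it in a close crop.

Run:
```python
import cv2, pickle, numpy as np
t=pickle.load(open("pics/top0.pkl","rb"))["image"][:,:,::-1]; s=pickle.load(open("pics/side0.pkl","rb"))["image"][:,:,::-1]
def c(i,x,y,w,h,k): return cv2.resize(i[y:y+h,x:x+w],None,fx=k,fy=k,interpolation=cv2.INTER_CUBIC)
a=c(t,300,156,50,50,6); b=c(t,176,150,70,75,4); d=c(s,240,130,50,37,6); e=c(s,225,190,80,65,4)
out=np.zeros((600,640,3),np.uint8)
out[:300,:300]=a; out[:300,310:590]=b; out[305:527,:300]=d; out[305:565,310:630]=e
out=np.clip(out*1.5,0,255).astype(np.uint8)
cv2.imwrite("pics/crop0.png",out)
```

```text
(no output)
```

View pics/crop0.png

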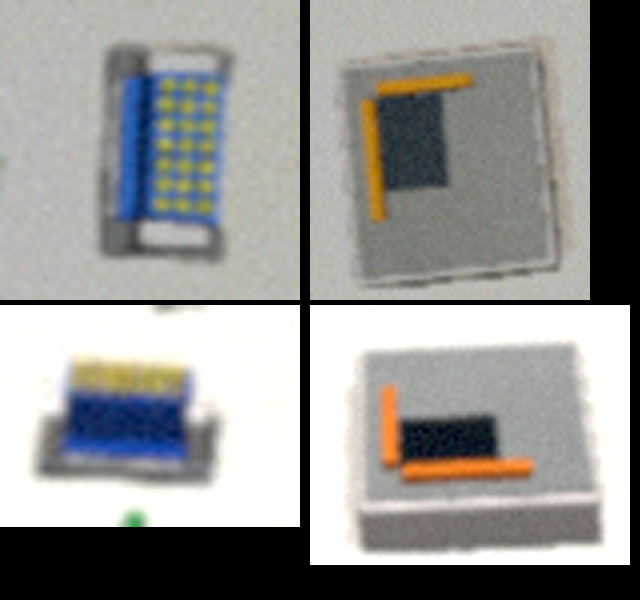

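The crop confirms it: a blue rack with 3x7 yellow caps between white cheeks, and a reader whose longer bar (side stop) is on the left (+y) and back stop at the top (+x). Next I measure both.

```bash
cat > h.py <<'E'
import cv2, numpy as np, pickle
def K(d):
    H=d["image"].shape[0]; return H/2/np.tan(np.radians(d["vertical_fov"]/2))
def cloud(d):
    f=K(d); z=d["z_map"].astype(float); v,u=np.mgrid[:z.shape[0],:z.shape[1]]
    p=np.stack([(u-d["cx"])/f*z,(v-d["cy"])/f*z,z],-1); T=np.linalg.inv(d["extrinsics"])
    return p@T[:3,:3].T+T[:3,3]
def ray(d,uv,h):
    f=K(d); uv=np.atleast_2d(np.asarray(uv,float)); T=np.linalg.inv(d["extrinsics"])
    r=np.c_[(uv[:,0]-d["cx"])/f,(uv[:,1]-d["cy"])/f,np.ones(len(uv))]@T[:3,:3].T
    o=T[:3,3]; return o+r*((h-o[2])/r[:,2])[:,None]
def proj(d,P):
    f=K(d); E=d["extrinsics"]; q=np.atleast_2d(P)@E[:3,:3].T+E[:3,3]
    return np.c_[q[:,0]/q[:,2]*f+d["cx"],q[:,1]/q[:,2]*f+d["cy"]]
def hsv(d): return cv2.cvtColor(d["image"],cv2.COLOR_RGB2HSV)
def rect(P):
    (c,wh,a)=cv2.minAreaRect(np.asarray(P[:,:2],np.float32)); return np.round(c,1),np.round(wh,1),round(a,2)
E
python3 - <<'E'
from h import *
for n in("top","side"):
    d=pickle.load(open(f"pics/{n}0.pkl","rb")); C=cloud(d); h=hsv(d)
    tab=C[...,2][(abs(C[...,0]-450)<150)&(abs(C[...,1])<300)]; print(n,"tab z median",np.median(tab),np.percentile(tab,[10,50,75]))
    box={"top":(slice(150,212),slice(305,350)),"side":(slice(130,167),slice(240,282))}[n]
    m=np.zeros(h.shape[:2],bool); m[box]=1
    yel=m&(h[...,0]>18)&(h[...,0]<40)&(h[...,1]>110)
    blue=m&(h[...,0]>100)&(h[...,0]<130)&(h[...,1]>140)
    v,u=np.nonzero(yel); P=ray(d,np.c_[u,v],69); print("yellow n",len(u),"pix",u.mean(),v.mean(),"ctr@69",P.mean(0).round(1),"rect",rect(P))
    v,u=np.nonzero(blue|yel); print("blue|y pix rect",cv2.minAreaRect(np.c_[u,v].astype(np.float32)))
    Q=C[blue|yel]; print("cloud z pct",np.percentile(Q[:,2],[5,25,50,75,95]).round(1)); T=Q[Q[:,2]>55]; print("cloud top",len(T),T.mean(0).round(1),rect(T))
    # orange
    org=(h[...,0]>8)&(h[...,0]<24)&(h[...,1]>170)
    box={"top":(slice(160,225),slice(180,245)),"side":(slice(195,250),slice(230,300))}[n]
    m[:]=0; m[box]=1; org&=m; 
    v,u=np.nonzero(org); print("orange",len(u),u.min(),u.max(),v.min(),v.max())
    # reader cloud
    R=m&(C[...,2]>60)&(C[...,2]<90); Q=C[R]; g=Q[(Q[:,2]<77)]
    print("reader z med",np.median(g[:,2]),"rect",rect(g), "n",len(g))
    v,u=np.nonzero(R); print(u.min(),u.max(),v.min(),v.max())
E
```

```text
top tab z median 3.4338259595857608 [-2.76798561  3.43382596 65.95450269]
yellow n 23 pix 330.82608695652175 179.3913043478261 ctr@69 [ 554.5 -276.9   69. ] rect (array([ 552.3, -277.5]), array([30. , 75.2]), 88.39)
blue|y pix rect ((327.2393798828125, 180.7119903564453), (14.431970596313477, 23.17105484008789), 2.862405300140381)
cloud z pct [19.  22.3 28.2 59.3 71.2]
cloud top 40 [ 551.2 -268.6   66.4] (array([ 551.8, -272.6]), array([36.2, 82.9]), 86.1)
orange 142 189 215 169 204
reader z med 69.85129238054219 rect (array([520. , 174.7]), array([209.7, 189.9]), 4.84) n 2607
183 238 161 221
side tab z median 4.106012683826407 [-0.9742199   4.10601268 64.2705425 ]
yellow n 27 pix 262.1111111111111 141.7037037037037 ctr@69 [ 549.  -273.6   69. ] rect (array([ 549.6, -271.4]), array([62.6, 14.7]), 1.08)
blue|y pix rect ((260.5, 147.5), (13.0, 19.0), 90.0)
cloud z pct [22.2 27.6 41.3 55.7 69.5]
cloud top 50 [ 549.7 -237.2   84.7] (array([542.7, 379.7]), array([  75.8, 1333.6]), 1.19)
orange 173 244 279 211 233
reader z med 70.83907152598522 rect (array([523.1, 179. ]), array([209.5, 194.5]), 4.93) n 2202
236 297 199 242
```

Run:
```python
from h import *
S=8
d=pickle.load(open("pics/top0.pkl","rb"))
def up(x0,y0,w,h):
    im=cv2.resize(d["image"][y0:y0+h,x0:x0+w],None,fx=S,fy=S,interpolation=cv2.INTER_CUBIC); return cv2.cvtColor(im,cv2.COLOR_RGB2HSV),(lambda uv:(np.asarray(uv,float)+.5)/S-.5+[x0,y0])
h,tr=up(300,156,50,50)
m=((h[...,1]>120)&(h[...,0]>18)&(h[...,0]<135)).astype(np.uint8)
cs,_=cv2.findContours(m,cv2.RETR_EXTERNAL,cv2.CHAIN_APPROX_NONE); c=max(cs,key=cv2.contourArea)[:,0]
y0,y1=c[:,1].min(),c[:,1].max()
rows=range(y0+25,y1-25)
L=np.array([c[c[:,1]==r][:,0].min() for r in rows]);Rr=np.array([c[c[:,1]==r][:,0].max() for r in rows])
for nm,x,z in(("left flange edge",L,22),("right top edge",Rr,64)):
    P=ray(d,tr(np.c_[x,rows]),z); k=np.polyfit(P[:,0],P[:,1],1); print(nm,"yaw",np.degrees(np.arctan(k[0])),"y at x=551:",np.polyval(k,551), "x range",P[:,0].min(),P[:,0].max())
x0,x1=c[:,0].min(),c[:,0].max()
cols=range(x0+60,x1-25)
T=np.array([c[c[:,0]==r][:,1].min() for r in cols]);B=np.array([c[c[:,0]==r][:,1].max() for r in cols])
for nm,y in(("top end",T),("bottom end",B)):
    P=ray(d,tr(np.c_[cols,y]),64); print(nm,P.mean(0).round(1))
Y=((h[...,0]>18)&(h[...,0]<42)&(h[...,1]>90)).astype(np.uint8)
v,u=np.nonzero(Y); P=ray(d,tr(np.c_[u,v]),70); print("caps ctr",P.mean(0).round(1),rect(P))
# orange bars
h,tr=up(176,150,70,75)
O=((h[...,0]>8)&(h[...,0]<25)&(h[...,1]>150)).astype(np.uint8)
cs,_=cv2.findContours(O,cv2.RETR_EXTERNAL,cv2.CHAIN_APPROX_NONE)
for c in cs:
    if cv2.contourArea(c)<500: continue
    P=ray(d,tr(c[:,0]),82); print("bar",rect(P),len(c))
d=pickle.load(open("pics/side0.pkl","rb"))
h,tr=up(225,190,80,65)
O=((h[...,0]>5)&(h[...,0]<25)&(h[...,1]>150)).astype(np.uint8)
cs,_=cv2.findContours(O,cv2.RETR_EXTERNAL,cv2.CHAIN_APPROX_NONE)
for c in cs:
    if cv2.contourArea(c)<500: continue
    P=ray(d,tr(c[:,0]),78); print("side bar",rect(P),len(c))
a=np.radians(4.84);R=np.array([[np.cos(a),-np.sin(a)],[np.sin(a),np.cos(a)]])
print("corner",[520,174.7]+R@[70,60],"rackctr",[520,174.7]+R@[24,28])
```

```text
left flange edge yaw -3.912748142922971 y at x=551: -243.99934929782287 x range 521.105041389334 589.7333857101937
right top edge yaw -3.312145199036738 y at x=551: -256.600134343562 x range 518.9134800690377 585.5538860658687
top end [nan nan nan]
bottom end [nan nan nan]
caps ctr [ 550.9 -274.9   70. ] (array([ 552.6, -275.1]), array([32.8, 79.5]), 85.43)
bar (array([524.6, 241.6]), array([110.5,  13.7]), 4.98) 504
bar (array([593.4, 194.8]), array([13.9, 86.8]), 5.92) 396
side bar (array([527.8, 240.4]), array([110.7,  24.1]), 4.92) 553
side bar (array([594.9, 195.4]), array([14.9, 91.2]), 6.42) 330
corner [584.68798351 240.39219733] rackctr [541.55196259 204.6251217 ]<stdin>:18: RuntimeWarning: Mean of empty slice.
  ret = um.true_divide(
```

Rack centre ≈ (551.5, -275), yaw ≈ -3.6°. Reader yaw ≈ +4.9°, and the seated rack centre should be ≈ (541.5, 204.6). I'll swing round over open bench first.

```bash
cat >> h.py <<'E'
def togo(xyz,yaw,s=None):
    "shift in the tool axes (mm) and rotvec (deg) from measured pose to tool-down pose at xyz, yaw deg"
    from cell import ctrl
    from scipy.spatial.transform import Rotation as Ro
    s=s or ctrl.read_state(); R=Ro.from_euler("xyz",s["tool_rot"]); G=Ro.from_euler("xyz",[np.pi,0,np.radians(yaw)])
    print("t",round(s["clock"],2),"pos",np.round(s["eef_pos"],1),"rot",np.degrees(s["tool_rot"]).round(2),"F",np.round(s["force"],1),"w",round(s["width"],1))
    print("SHIFT",(R.inv().apply(np.array(xyz)-s["eef_pos"])).round(1),"TURN",np.degrees((R.inv()*G).as_rotvec()).round(2))
E
python3 -m jog '-336 -110 0 0 0 -9.5 1;-336 -110 0 0 0 -9.5 1;-336 -110 0 0 0 -9.5 1;-336 -110 0 0 0 -9.5 1;-336 -110 0 0 0 -9.5 1;-336 -110 0 0 0 -9.5 1;-336 -110 0 0 0 -9.5 1'
python3 -c "
from h import *
togo([551.5,-275,180],176.4)"
```

```text
clock: 0.98
eef_pos: [453.6, 446.0, 230.7]
tool_rot: [-3.139, 0.002, 3.072]
force: [-0.1, 1.1, -0.0]
width: 85.4
t 0.97 pos [453.6 446.  230.7] rot [-1.7985e+02  1.1000e-01  1.7600e+02] F [-0.1  1.1 -0. ] w 85.4
SHIFT [-147.9 -712.3   52.9] TURN [-0.15  0.11 -0.4 ]
```

```bash
python3 -m jog '-100 -470 0 0 0 0 1;-100 -470 0 0 0 0 1;-100 -470 0 0 0 0 1;-100 -470 0 0 0 0 1;-100 -470 0 0 0 0 1;-100 -470 0 0 0 0 1;-100 -470 0 0 0 0 1;-100 -470 0 0 0 0 1'
python3 -c "
from h import *
togo([551.5,-275,180],176.4)"
```

```text
clock: 1.98
eef_pos: [519.7, -27.1, 231.2]
tool_rot: [-3.141, -0.0, 3.078]
force: [0.5, -0.2, -0.7]
width: 85.6
t 1.98 pos [519.7 -27.1 231.2] rot [-1.7999e+02 -2.0000e-02  1.7638e+02] F [ 0.5 -0.2 -0.7] w 85.6
SHIFT [ -47.4 -245.4   51.3] TURN [-0.01 -0.02 -0.02]
```

```bash
python3 -m jog '-48 -242 50 0 0 0 1;-48 -242 50 0 0 0 1;-48 -242 50 0 0 0 1;-48 -242 50 0 0 0 1;-48 -242 50 0 0 0 1;-48 -242 50 0 0 0 1'
python3 -c "
from h import *
togo([551.5,-275,130],176.4)
from cell import ctrl
print(ctrl.read_state()['qpos'].round(2))"
```

```text
clock: 2.72
eef_pos: [552.9, -267.9, 180.7]
tool_rot: [3.14, -0.001, 3.081]
force: [0.2, 0.4, -0.6]
width: 85.4
t 2.73 pos [ 552.9 -267.9  180.7] rot [ 1.7989e+02 -6.0000e-02  1.7650e+02] F [ 0.2  0.4 -0.6] w 85.4
SHIFT [ 0.9 -7.3 50.7] TURN [ 0.11 -0.06  0.1 ]
[ 0.39  0.63  0.02  1.67 -0.02  0.84  1.93]
```

```bash
python3 -m jog '0 0 0 0 0 0 1;0 -5 30 0 0 0 1;0 -5 60 0 0 0 1;0 -5 60 0 0 0 1;0 -5 60 0 0 0 1'
python3 - <<'E'
from h import *
from cell import ctrl
togo([551.5,-275,28],176.4)
d=ctrl.get_image("top"); pickle.dump(d,open("pics/top1.pkl","wb"))
e=ctrl.get_image("side"); pickle.dump(e,open("pics/side1.pkl","wb"))
a=cv2.resize(d["image"][140:220,280:380],None,fx=5,fy=5,interpolation=cv2.INTER_CUBIC); b=cv2.resize(e["image"][100:180,210:310],None,fx=5,fy=5,interpolation=cv2.INTER_CUBIC)
o=np.hstack([a,b]); o=cv2.resize(o,(800,320)); cv2.imwrite("pics/pre.png",np.clip(o[:,:,::-1]*1.4,0,255).astype(np.uint8))
E
```

```text
clock: 3.35
eef_pos: [553.6, -273.8, 122.5]
tool_rot: [-3.141, 0.002, 3.081]
force: [-0.3, -0.2, 0.6]
width: 85.4
t 3.35 pos [ 553.6 -273.8  122.5] rot [-1.7999e+02  9.0000e-02  1.7654e+02] F [-0.3 -0.2  0.6] w 85.4
SHIFT [ 2.2 -1.3 94.5] TURN [-0.01  0.09  0.14]
```

View pics/pre.png

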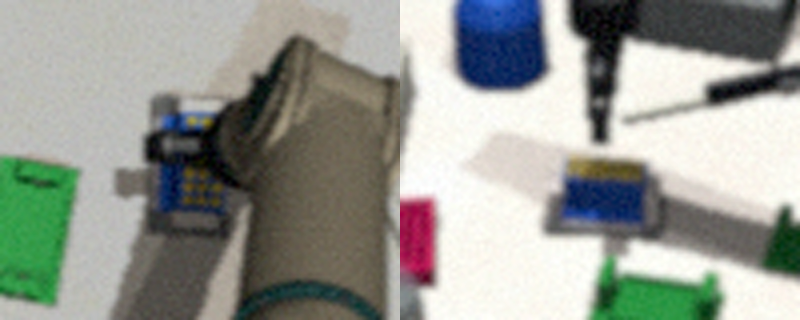

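The crops show the near finger on the +y side of the rack, and the gripper in line with the rack's middle (side crop, u≈600 against the caps' 604). Going down.

```bash
python3 -m jog '2 -1 40 0 0 0 1;2 -1 75 0 0 0 1;2 -1 88 0 0 0 1;2 -1 93 0 0 0 1;2 -1 93 0 0 0 1;2 -1 93 0 0 0 1'
python3 -c "
from h import *
togo([551.5,-275,28],176.4)"
```

```text
clock: 4.2
eef_pos: [551.4, -275.9, 29.6]
tool_rot: [-3.141, 0.002, 3.08]
force: [-0.9, -0.1, -1.0]
width: 85.5
t 4.2 pos [ 551.4 -275.9   29.6] rot [-1.7995e+02  1.2000e-01  1.7645e+02] F [-0.9 -0.1 -1. ] w 85.5
SHIFT [-0.1  0.9  1.6] TURN [-0.05  0.12  0.05]
```

```bash
python3 -m jog '0 0 0 0 0 0 0.3;0 0 0 0 0 0 0.2;0 0 0 0 0 0 0;0 0 0 0 0 0 -0.5;0 0 0 0 0 0 -1;0 0 0 0 0 0 -1;0 0 0 0 0 0 -1'
python3 -c "
from h import *
togo([551.5,-275,28],176.4)"
```

```text
clock: 5.08
eef_pos: [550.7, -275.7, 28.8]
tool_rot: [-3.141, 0.001, 3.079]
force: [-1.5, -0.0, 4.8]
width: 43.2
t 5.08 pos [ 550.7 -275.7   28.8] rot [-1.7999e+02  4.0000e-02  1.7644e+02] F [-1.5 -0.   4.8] w 43.2
SHIFT [-0.7  0.7  0.8] TURN [-0.01  0.04  0.04]
```

```bash
python3 -m jog '0 0 -3 0 0 0 -1;0 0 -6 0 0 0 -1;0 0 -9 0 0 0 -1;0 0 -12 0 0 0 -1'; python3 -m jog '0 0 -8 0 0 0 -1;0 0 -20 0 0 0 -1;0 0 -35 0 0 0 -1;0 0 -55 0 0 0 -1;0 0 -85 0 0 0 -1;0 0 -115 0 0 0 -1;0 0 -118 0 0 0 -1;0 0 -118 0 0 0 -1'
python3 - <<'E'
from h import *
from cell import ctrl
togo([541.5,204.6,159],184.9)
d=ctrl.get_image("top"); pickle.dump(d,open("pics/top2.pkl","wb"))
e=ctrl.get_image("side"); pickle.dump(e,open("pics/side2.pkl","wb"))
a=cv2.resize(d["image"][140:220,280:380],None,fx=5,fy=5,interpolation=cv2.INTER_CUBIC); b=cv2.resize(e["image"][90:170,210:310],None,fx=5,fy=5,interpolation=cv2.INTER_CUBIC)
o=np.hstack([a,b]); o=cv2.resize(o,(800,320)); cv2.imwrite("pics/lift.png",np.clip(o[:,:,::-1]*1.4,0,255).astype(np.uint8))
E
```

```text
clock: 5.58
eef_pos: [550.2, -275.3, 40.2]
tool_rot: [3.141, -0.001, 3.08]
force: [0.8, -0.7, -5.1]
width: 43.5
clock: 6.58
eef_pos: [550.2, -275.4, 158.4]
tool_rot: [3.142, 0.0, 3.08]
force: [-0.7, 0.2, -2.6]
width: 43.1
t 6.58 pos [ 550.2 -275.4  158.4] rot [180.     0.   176.44] F [-0.7  0.2 -2.6] w 43.1
SHIFT [ 38.4 478.5  -0.5] TURN [ 0.    0.   -8.46]
```

View pics/lift.png

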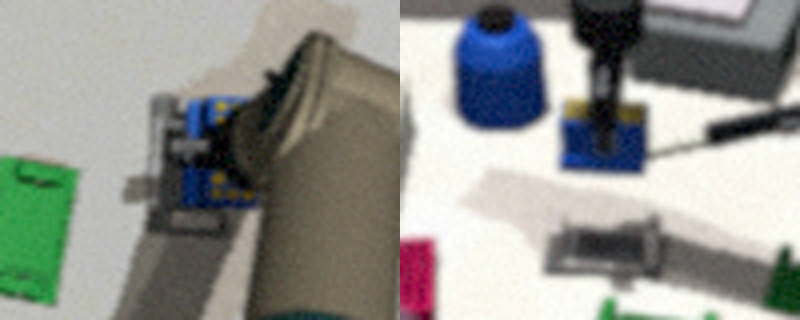

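The rack is out and level, and the cradle is empty: side crop shows the rack at (604,140) and the bare cradle at (604,245). The force reads about its weight. Carrying it to the reader.

```bash
python3 -m jog '2 15 0 0 0 0 -1;5 45 0 0 0 0 -1;10 90 0 0 0 0 -1;16 140 0 0 0 0 -1;22 190 0 0 0 0 -1;27 240 0 0 0 0 -1;33 290 0 0 0 0 -1;39 340 0 0 0 0 -1'; python3 -m jog '5 45 0 0 0 -1 -1;8 80 0 0 0 -3 -1;10 105 0 0 0 -5 -1;11 120 0 0 0 -7 -1;12 125 0 0 0 -8.5 -1;12 125 0 0 0 -8.5 -1;12 125 0 0 0 -8.5 -1'
python3 - <<'E'
from h import *
from cell import ctrl
togo([528.6,191.5,95],184.9)
d=ctrl.get_image("top"); pickle.dump(d,open("pics/top3.pkl","wb"))
e=ctrl.get_image("side"); pickle.dump(e,open("pics/side3.pkl","wb"))
a=cv2.resize(d["image"][140:230,160:260],None,fx=4,fy=4,interpolation=cv2.INTER_CUBIC); b=cv2.resize(e["image"][165:255,215:315],None,fx=4,fy=4,interpolation=cv2.INTER_CUBIC)
o=np.hstack([a,b]); cv2.imwrite("pics/over.png",np.clip(o[:,:,::-1]*1.4,0,255).astype(np.uint8))
E
```

```text
clock: 7.68
eef_pos: [531.4, 69.0, 157.7]
tool_rot: [3.141, -0.001, 3.081]
force: [1.0, -0.6, -2.0]
width: 43.8
clock: 8.55
eef_pos: [528.5, 190.3, 158.3]
tool_rot: [-3.141, -0.0, -3.057]
force: [0.4, -0.5, -1.8]
width: 43.0
t 8.55 pos [528.5 190.3 158.3] rot [-1.7995e+02 -2.0000e-02 -1.7518e+02] F [ 0.4 -0.5 -1.8] w 43.0
SHIFT [-0.2  1.2 63.3] TURN [-0.05 -0.02 -0.08]
```

View pics/over.png

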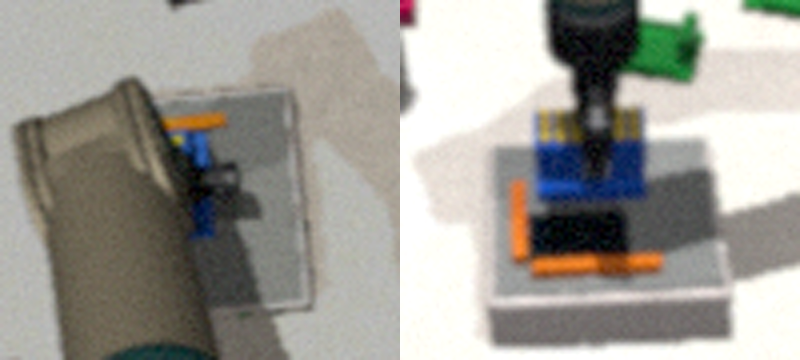

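Run:
```python
from h import *
d=pickle.load(open("pics/side3.pkl","rb")); a=np.radians(4.9); R=np.array([[np.cos(a),-np.sin(a)],[np.sin(a),np.cos(a)]])
zb=158.3-20.8
for nm,z in(("bot",zb),("flange top",zb+14)):
    for x in(46,-46): print(nm,x,proj(d,np.r_[[528.5,190.3]+R@[x,32],z]).round(1))
h=hsv(d); m=np.zeros(h.shape[:2],np.uint8); m[188:216,345-100:395-100+0]=0
B=((h[...,0]>100)&(h[...,0]<130)&(h[...,1]>140)); B[:, :240]=0;B[:,285:]=0;B[:190]=0;B[222:]=0
v,u=np.nonzero(B); print("blue",u.min(),u.max(),v.min(),v.max())
for r in range(206,218): 
    uu=u[v==r]; print(r,len(uu),uu.min() if len(uu) else 0,uu.max() if len(uu) else 0)
```

```text
bot 46 [[250.3 215.2]]
bot -46 [[277.6 214. ]]
flange top 46 [[250.2 212.4]]
flange top -46 [[277.7 211.2]]
blue 249 275 200 221
206 18 250 274
207 17 250 274
208 18 250 274
209 21 250 274
210 26 250 275
211 26 250 275
212 26 250 275
213 26 250 275
214 20 251 272
215 0 0 0
216 0 0 0
217 0 0 0
```

```bash
python3 -m jog '0 1 15 0 0 0 -1;0 1 35 0 0 0 -1;0 1 52 0 0 0 -1;0 1 60 0 0 0 -1;0 1 63 0 0 0 -1;0 1 63 0 0 0 -1'
python3 -m jog '0 0 1 0 0 0 -1;0 0 1 0 0 0 -1'
python3 -m jog '0 0 1 0 0 0 -1;0 0 1 0 0 0 -1'
python3 -m jog '0 0 1 0 0 0 -1;0 0 1 0 0 0 -1'
```

```text
clock: 9.4
eef_pos: [528.5, 192.8, 95.4]
tool_rot: [3.141, 0.0, -3.055]
force: [-0.6, -0.2, -2.0]
width: 43.4
clock: 9.65
eef_pos: [528.5, 192.9, 94.7]
tool_rot: [3.141, 0.001, -3.055]
force: [0.3, -0.1, -1.6]
width: 43.2
clock: 9.9
eef_pos: [528.3, 192.8, 93.4]
tool_rot: [3.142, 0.0, -3.055]
force: [0.8, 0.8, -2.5]
width: 43.2
clock: 10.15
eef_pos: [528.2, 192.8, 92.2]
tool_rot: [-3.142, -0.0, -3.055]
force: [0.1, -0.8, -3.2]
width: 43.3
```

```bash
python3 -m jog '0 0 1 0 0 0 -1;0 0 1 0 0 0 -1'
python3 -m jog '0 0 0.7 0 0 0 -1;0 0 0.7 0 0 0 -1'
python3 -m jog '0 0 0.7 0 0 0 -1;0 0 0.7 0 0 0 -1'
```

```text
clock: 10.4
eef_pos: [528.2, 192.7, 91.2]
tool_rot: [-3.142, -0.0, -3.055]
force: [-0.5, 0.7, -1.4]
width: 43.1
clock: 10.65
eef_pos: [528.3, 192.8, 90.8]
tool_rot: [3.142, 0.0, -3.055]
force: [-1.0, -0.5, 1.0]
width: 43.3
clock: 10.9
eef_pos: [528.4, 192.8, 90.8]
tool_rot: [3.141, 0.0, -3.055]
force: [-2.0, -0.9, 7.8]
width: 43.2
```

Contact with the reader top came at TCP z ≈ 90.9, just where no slip in the grip would put it. Now I slide in small steps towards the corner (tool -x is towards the back stop, tool +y towards the side stop).

```bash
python3 -m jog '-1 1 -0.4 0 0 0 -1;-2 2 -0.4 0 0 0 -1;-4 4 -0.4 0 0 0 -1;-6 6 -0.4 0 0 0 -1;-7 8 -0.4 0 0 0 -1;-7 8 -0.4 0 0 0 -1'
python3 -m jog '-1 0 0 0 0 0 -1;-1 0 0 0 0 0 -1'
python3 -m jog '-1 0 0 0 0 0 -1;-1 0 0 0 0 0 -1'
python3 -m jog '-1 0 0 0 0 0 -1;-1 0 0 0 0 0 -1'
```

```text
clock: 11.65
eef_pos: [534.9, 200.5, 90.8]
tool_rot: [-3.141, 0.0, -3.056]
force: [-1.8, -2.6, 6.0]
width: 43.1
clock: 11.9
eef_pos: [535.0, 200.5, 90.8]
tool_rot: [-3.141, -0.001, -3.056]
force: [-4.6, -2.3, 8.3]
width: 43.2
clock: 12.15
eef_pos: [535.8, 200.9, 90.8]
tool_rot: [-3.141, -0.001, -3.056]
force: [-3.2, -2.3, 7.4]
width: 43.3
clock: 12.4
eef_pos: [536.9, 201.3, 90.8]
tool_rot: [-3.141, -0.001, -3.055]
force: [-2.5, -0.9, 6.0]
width: 43.5
```

```bash
for i in 1; do :; done
python3 -m jog '-1 0 0 0 0 0 -1;-1 0 0 0 0 0 -1'
python3 -m jog '-1 0 0 0 0 0 -1;-1 0 0 0 0 0 -1'
python3 -m jog '-1 0 0 0 0 0 -1;-1 0 0 0 0 0 -1'
```

```text
clock: 12.65
eef_pos: [537.7, 201.6, 90.8]
tool_rot: [-3.141, -0.001, -3.055]
force: [-4.0, -1.0, 7.1]
width: 43.3
clock: 12.9
eef_pos: [538.6, 201.8, 90.8]
tool_rot: [3.142, -0.002, -3.055]
force: [-4.1, -0.7, 6.6]
width: 43.3
clock: 13.15
eef_pos: [538.9, 201.9, 90.8]
tool_rot: [-3.141, -0.003, -3.055]
force: [-6.0, -0.9, 8.2]
width: 43.3
```

```bash
python3 -m jog '-1 0 0 0 0 0 -1;-1 0 0 0 0 0 -1'
python3 -m jog '0 1 0 0 0 0 -1;0 1 0 0 0 0 -1'
python3 -m jog '0 1 0 0 0 0 -1;0 1 0 0 0 0 -1'
python3 -m jog '0 1 0 0 0 0 -1;0 1 0 0 0 0 -1'
```

```text
clock: 13.4
eef_pos: [539.0, 201.9, 90.9]
tool_rot: [-3.141, -0.005, -3.055]
force: [-8.1, -1.4, 10.7]
width: 43.2
clock: 13.65
eef_pos: [538.9, 201.9, 90.9]
tool_rot: [-3.14, -0.005, -3.055]
force: [-8.5, -2.9, 11.4]
width: 43.4
clock: 13.9
eef_pos: [538.9, 201.9, 90.9]
tool_rot: [-3.139, -0.005, -3.056]
force: [-8.5, -5.4, 12.0]
width: 43.4
clock: 14.15
eef_pos: [538.9, 202.1, 90.9]
tool_rot: [-3.138, -0.005, -3.057]
force: [-7.3, -6.5, 13.4]
width: 43.2
```

```bash
python3 -m jog '0 1 -0.4 0 0 0 -1;0 1 -0.4 0 0 0 -1'
python3 -m jog '0 1 -0.3 0 0 0 -1;0 1 -0.3 0 0 0 -1'
python3 -m jog '0 1 0 0 0 0 -1;0 1 0 0 0 0 -1'
python3 -m jog '0 1 0 0 0 0 -1;0 1 0 0 0 0 -1'
```

```text
clock: 14.4
eef_pos: [538.9, 202.2, 91.0]
tool_rot: [-3.137, -0.006, -3.057]
force: [-6.7, -8.1, 10.8]
width: 43.2
clock: 14.65
eef_pos: [538.8, 202.9, 91.0]
tool_rot: [-3.137, -0.006, -3.058]
force: [-5.7, -7.6, 9.4]
width: 43.8
clock: 14.9
eef_pos: [538.8, 203.7, 91.1]
tool_rot: [-3.137, -0.006, -3.058]
force: [-7.2, -7.6, 9.5]
width: 43.2
clock: 15.15
eef_pos: [538.7, 204.7, 91.1]
tool_rot: [-3.136, -0.006, -3.058]
force: [-6.0, -7.7, 8.7]
width: 43.0
```

```bash
python3 -m jog '0 1 0 0 0 0 -1;0 1 0 0 0 0 -1'
python3 -m jog '0 1 0 0 0 0 -1;0 1 0 0 0 0 -1'
python3 -m jog '0 1 0 0 0 0 -1;0 1 0 0 0 0 -1'
```

```text
clock: 15.4
eef_pos: [538.6, 205.5, 91.1]
tool_rot: [-3.136, -0.006, -3.058]
force: [-5.6, -7.9, 9.2]
width: 43.4
clock: 15.65
eef_pos: [538.6, 205.6, 91.1]
tool_rot: [-3.135, -0.006, -3.058]
force: [-5.4, -10.3, 11.2]
width: 43.2
clock: 15.9
eef_pos: [538.6, 205.6, 91.1]
tool_rot: [-3.134, -0.006, -3.058]
force: [-5.8, -11.2, 11.0]
width: 43.4
```

```bash
python3 -m jog '-1 1 0 0 0 0 -1;-1 1 0 0 0 0 -1'
python3 -m jog '-1 0 0 0 0 0 -1;-1 0 0 0 0 0 -1'
python3 -m jog '-1 0.5 0 0 0 0 -1;-1 0.5 0 0 0 0 -1'
python3 - <<'E'
from h import *
from cell import ctrl
s=ctrl.read_state(); print(np.degrees(s["tool_rot"]).round(2),s["torque"].round(2),s["force"].round(1))
d=ctrl.get_image("top"); pickle.dump(d,open("pics/top4.pkl","wb"))
e=ctrl.get_image("side"); pickle.dump(e,open("pics/side4.pkl","wb"))
a=cv2.resize(d["image"][150:220,170:250],None,fx=5,fy=5,interpolation=cv2.INTER_CUBIC); b=cv2.resize(e["image"][185:255,225:305],None,fx=5,fy=5,interpolation=cv2.INTER_CUBIC)
o=np.hstack([a,b]); cv2.imwrite("pics/seat.png",np.clip(o[:,:,::-1]*1.5,0,255).astype(np.uint8))
E
```

```text
clock: 16.15
eef_pos: [538.6, 205.7, 91.2]
tool_rot: [-3.132, -0.008, -3.059]
force: [-9.0, -13.1, 13.9]
width: 43.4
clock: 16.4
eef_pos: [538.6, 205.6, 91.2]
tool_rot: [-3.132, -0.01, -3.059]
force: [-10.3, -14.2, 15.5]
width: 43.3
clock: 16.65
eef_pos: [538.6, 205.7, 91.3]
tool_rot: [-3.131, -0.012, -3.059]
force: [-12.5, -14.7, 18.6]
width: 43.3
[-179.42   -0.7  -175.24] [-3.07  2.15  0.07] [-12.5 -14.7  18.6]
```

View pics/seat.png

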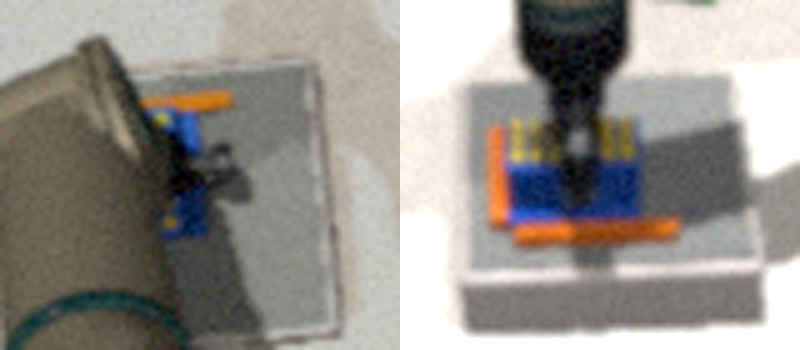

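Both forces rise with no further motion, so the rack is against both stops. The side crop shows the rack's left end on the back stop at (508,190) and its flange along the side stop at y≈220. The tool leans 0.6–0.7° from compliance, though, so I'll level it to keep the rack flat.

```bash
python3 -c "
from h import *
togo([538.6,205.7,90.8],184.76)"
```

```text
t 16.75 pos [538.6 205.6  91.2] rot [-179.42   -0.69 -175.24] F [-12.2 -15.1  18.2] w 43.5
SHIFT [0.  0.1 0.4] TURN [-0.58 -0.69 -0.  ]
```

```bash
python3 -m jog '0 0 0 -0.3 -0.4 0 -1;0 0 0 -0.6 -0.8 0 -1;0 0 0 -0.6 -0.8 0 -1'; python3 -c "
from h import *
togo([538.6,205.7,90.8],184.76)"
```

```text
clock: 17.12
eef_pos: [538.7, 205.5, 90.8]
tool_rot: [3.141, 0.002, -3.058]
force: [-10.9, -15.1, 16.1]
width: 43.2
t 17.12 pos [538.7 205.5  90.8] rot [ 1.7998e+02  1.1000e-01 -1.7524e+02] F [-10.9 -15.1  16.1] w 43.2
SHIFT [ 0.1  0.2 -0. ] TURN [0.02 0.11 0.  ]
```

```bash
python3 -m jog '-1 0 -0.2 0 -0.1 0 -1;-2 0.5 -0.4 0 -0.2 0 -1;-3 1 -0.6 -0.1 -0.3 0 -1;-3 1 -0.6 -0.1 -0.3 0 -1'; python3 -m jog '0 0 0 0 0 0 -1;0 0 0 0 0 0 -1;0 0 0 0 0 0 -1;0 0 0 0 0 0 -1'
python3 - <<'E'
from h import *
from cell import ctrl
togo([538.6,205.7,90.8],184.76)
for k in ("top","side"):
    d=ctrl.get_image(k); pickle.dump(d,open(f"pics/{k}5.pkl","wb"))
    cv2.imwrite(f"pics/{k}5.png",d["image"][:,:,::-1])
d=pickle.load(open("pics/side5.pkl","rb"))
a=cv2.resize(d["image"][185:255,225:305],None,fx=7,fy=7,interpolation=cv2.INTER_CUBIC); cv2.imwrite("pics/seat5.png",np.clip(a[:,:,::-1]*1.5,0,255).astype(np.uint8))
E
```

```text
clock: 17.62
eef_pos: [538.7, 205.6, 90.8]
tool_rot: [3.142, 0.001, -3.058]
force: [-15.4, -16.6, 18.6]
width: 43.5
clock: 18.12
eef_pos: [538.7, 205.6, 90.8]
tool_rot: [3.142, 0.001, -3.058]
force: [-15.2, -17.2, 17.2]
width: 43.0
t 18.12 pos [538.7 205.6  90.8] rot [ 1.8000e+02  5.0000e-02 -1.7523e+02] F [-15.2 -17.2  17.2] w 43.0
SHIFT [0.1 0.1 0. ] TURN [0.   0.05 0.01]
```

View pics/seat5.png

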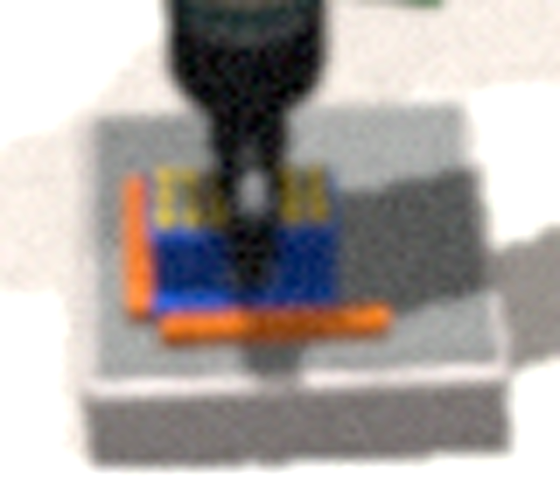

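View pics/top5.png

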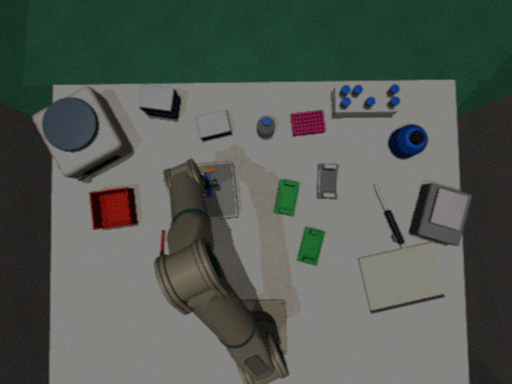

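The side crop shows the rack touching the back bar (edge at (152,240)) and the side bar (edge at y≈310). In the top view the empty cradle is at (328,181) and everything else is where it was. Handing in.

```bash
python3 -c "
from cell import ctrl
print(ctrl.finish_job()); s=ctrl.read_state(); print(s['clock'],s['eef_pos'].round(1),s['force'].round(1),s['width'])"
```

```text
the job is handed in; nothing more can be done
None
the job is handed in; nothing more can be done
```

I pulled the blue rack straight up out of its cradle, carried it upright to the reader and pressed it into the corner. I handed the job in at about 18 s, still gripping it and pushing.

**Last checks before handing in:**
- **Forces:** steady at about 15 N towards the back stop, 17 N towards the side stop and 17 N downwards. Part of the sideways force is friction rather than push on the stops.
- **Contact:** the tool stopped moving in both directions while the forces kept rising. In the side picture the rack touches both stops.
- **Level:** the tool had leaned about 0.7° under the push. I levelled it to within 0.1°, and its height returned to the value at first contact, so the rack should be flat. I did not measure the rack's own tilt directly.
- **Other things:** in the top picture everything visible is where it was. The arm hides part of the marker and most of the rack in that view.

**One disagreement:** the back stop stopped the tool about 3 mm in x before the position I had computed. This fits the rack sitting about 3 mm off-centre in the grip, which the side picture also suggested. At the side stop the difference was about 1 mm.

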